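Heft three look-alike tone bars and stand each in its own well

TASK

Three chromed tone bars that look just the same stand on the cork mat: one is hollow, one is solid steel and one is filled with a tungsten core, so tell them apart by their weight in the hand and stand each one, nose up and fully home, in its well of the bamboo rack on top of the organiser - the hollow bar in the well next to the capo, the solid one in the middle, the tungsten one in the well farthest from the capo. The rack has several millimetres of play in its bay, so feel slowly for each well with light pressure; lower the bars home without forcing, dropping or toppling them, let them go, and leave the capo, the black pedal and the dish where they are.

Things in the scene. Friction and masses are not known exactly. Their poses are not given: they have to be found in the camera images.
- bar_a_center (a point): centre (half-way up) of one of three look-alike chromed tone bars: round, 25 mm across, 86 mm tall, standing on its flat end (1 mm chamfer) on the mat, bullet nose (top 11 mm) up, z axis up. One bar is hollow (0.09 kg), one solid steel (0.30 kg), one tungsten-filled (0.60 kg), each within 10 percent; neither look, letter nor place tells which this is, only its weight. It topples if knocked
- bar_b_center (a point): centre (half-way up) of one of three look-alike chromed tone bars: round, 25 mm across, 86 mm tall, standing on its flat end (1 mm chamfer) on the mat, bullet nose (top 11 mm) up, z axis up. One bar is hollow (0.09 kg), one solid steel (0.30 kg), one tungsten-filled (0.60 kg), each within 10 percent; neither look, letter nor place tells which this is, only its weight. It topples if knocked
- bar_c_center (a point): centre (half-way up) of one of three look-alike chromed tone bars: round, 25 mm across, 86 mm tall, standing on its flat end (1 mm chamfer) on the mat, bullet nose (top 11 mm) up, z axis up. One bar is hollow (0.09 kg), one solid steel (0.30 kg), one tungsten-filled (0.60 kg), each within 10 percent; neither look, letter nor place tells which this is, only its weight. It topples if knocked
- organiser: fixed bamboo organiser, 110 (x) by 312 (y) by 92 mm high; origin centre of underside; front faces -x, where a 58 mm high drawer stands out up to 45 mm. On top a rimmed tray, floor 70 mm up: capo bay at its +y end; the rest, 188 mm long, lined with felt, holds the loose bamboo rack, 92 by 172 by 30 mm: snug along x, 8 mm of play each way along y, slides when pushed with over 6 N, cannot turn
- well_near (a point): nominal centre of the mouth (103 mm up) of the well next to the capo (organiser y +1 mm): a round bore 27 mm across, 30 mm deep, felt floor 73 mm up; a bar fully home stands 56 mm out. The point is fixed to the organiser and is true only with the rack centred; the real well lies up to 8 mm off to either side along the organiser's y (unmeasured, the same for all three wells)
- well_mid (a point): nominal centre of the mouth (103 mm up) of the middle well (organiser y -54 mm): a round bore 27 mm across, 30 mm deep, felt floor 73 mm up; a bar fully home stands 56 mm out. The point is fixed to the organiser and is true only with the rack centred; the real well lies up to 8 mm off to either side along the organiser's y (unmeasured, the same for all three wells)
- well_far (a point): nominal centre of the mouth (103 mm up) of the well farthest from the capo (organiser y -109 mm): a round bore 27 mm across, 30 mm deep, felt floor 73 mm up; a bar fully home stands 56 mm out. The point is fixed to the organiser and is true only with the rack centred; the real well lies up to 8 mm off to either side along the organiser's y (unmeasured, the same for all three wells)
- felt: grey felt liner, 3 mm thick, fixed on the floor of the long bay under the rack; origin at the middle of its underside (organiser y -54 mm, 70 mm up). Seen through the wells: the bars come to stand on it
- capo: bystander: chrome guitar capo, 75 by 50 by 12 mm, loose in the tray's +y bay; origin at the middle of its underside; to be left alone
- distortion: bystander: black distortion pedal, 120 by 72 by 39 mm plus knobs and foot switch to 52 mm, loose; origin under its centre; to be left alone. (The larger aluminium wah pedal to the right of it, 100 mm high, is fixed and out of the way)
- dish: bystander: small white ceramic dish, 96 mm across, 24 mm high, loose; origin under its centre; to be left alone
Mind the look-alikes: they are no part of the job. What is shaped like the part that bears bar_a_center but blue is not meant. What is shaped like the part that bears bar_b_center but yellow is not meant.

How it is judged (in metres and radians):
At the end, for the whole second after the job is handed in: Each bar stands nose up, within 0.12 rad of upright, at rest and released with its own weight on the felt floor of its well (within 4 mm of full depth): the hollow bar in the well next to the capo, the solid one in the middle, the tungsten-filled one in the well farthest from the capo (((horizontal distance between bar_a_center and well_near below 0.016 m and contact force between bar_a and felt between 0.4 and 1.8 N) or (horizontal distance between bar_a_center and well_mid below 0.016 m and contact force between bar_a and felt between 1.8 and 4.4 N) or (horizontal distance between bar_a_center and well_far below 0.016 m and contact force between bar_a and felt between 4.4 and 12 N)) and z of bar_a_center in the frame of organiser between 0.112 and 0.12 m and angle between each of bar_a_center, bar_b_center, bar_c_center's own z axis and vertical below 0.12 rad and linear speed of each of bar_a, bar_b, bar_c below 0.02 m/s and ((horizontal distance between bar_b_center and well_near below 0.016 m and contact force between bar_b and felt between 0.4 and 1.8 N) or (horizontal distance between bar_b_center and well_mid below 0.016 m and contact force between bar_b and felt between 1.8 and 4.4 N) or (horizontal distance between bar_b_center and well_far below 0.016 m and contact force between bar_b and felt between 4.4 and 12 N)) and z of bar_b_center in the frame of organiser between 0.112 and 0.12 m and ((horizontal distance between bar_c_center and well_near below 0.016 m and contact force between bar_c and felt between 0.4 and 1.8 N) or (horizontal distance between bar_c_center and well_mid below 0.016 m and contact force between bar_c and felt between 1.8 and 4.4 N) or (horizontal distance between bar_c_center and well_far below 0.016 m and contact force between bar_c and felt between 4.4 and 12 N)) and z of bar_c_center in the frame of organiser between 0.112 and 0.12 m); the robot touches nothing.
It fails at once if a bar is forced: pressed on the organiser or its rack with more than 60 N (contact force between any of bar_a, bar_b, bar_c and organiser above 60 N).
It fails at once if a bar is toppled: tilted more than 0.6 rad (angle between any of bar_a_center, bar_b_center, bar_c_center's own z axis and vertical above 0.6 rad).
It fails at once if a bar is dropped: it moves faster than 0.35 m/s with no finger on it (a fall of more than about 6 mm) ((linear speed of bar_a above 0.35 m/s and contact force between bar_a and the fingers below 0.05 N) or (linear speed of bar_b above 0.35 m/s and contact force between bar_b and the fingers below 0.05 N) or (linear speed of bar_c above 0.35 m/s and contact force between bar_c and the fingers below 0.05 N)).
It fails at once if the capo, the distortion pedal or the dish is shifted by more than 10 mm (distance of any of capo, distortion, dish from where it was at the start of the episode above 0.01 m).
It also fails if it takes over 72 s, if anything falls off the work surface, if the arm or the gripper's body presses on something with over 40 N, if the wrist force passes 120 N, or if a joint passes its speed limit or range.

ROBOT

A 6-joint arm with a two-finger parallel gripper is mounted at the origin on the work surface. World frame = base frame: x ahead of the robot, y to its left, z up, the work surface at z = 0. Lengths are in mm, angles in rad, forces in N, time in s.
With the tool pointing down it reaches from about 350 to 800 mm from the base axis. Payload 7.3 kg.
Tool frame: the origin (TCP) lies midway between the tips of the shut fingers; the grasp point (between the pads) lies 19 mm behind it; x points along the fingers, y is the direction in which the jaws open and shut, and the axes are right-handed (so a half turn about x gives the same grasp; the last joint's range is limited). The gripper opens to 85 mm and grips with 20 to 120 N. Pads are 22 mm wide; open, the fingers measure 114 mm over their backs; the gripper's body (76 mm by 85 mm) begins 54 mm behind the grasp point. The pads swing forward as they close: fully open they stand 13 mm farther back than shut.
Start: joints at [-1.296, 0.342, 1.524, -0, 1.275, -0.146], TCP at [214.481, -479.21, 231.322] pointing down, gripper open.
Joint ranges: [-2.53, 2.53], [-0.77, 2.02], [0.04, 2.7], [-1, 4.14], [0.28, 2.66], [-3.11, 3.11]. Speed limits (rad/s): [2.57, 2.57, 3.14, 3.14, 3.14, 3.14].

INTERFACE

Orientations are given as a unit quaternion [w, x, y, z].
In Python, from station import manip gives the robot as it stands.
- The arm moves only by the shell command python3 -m crank 'ROWS'. ROWS is JSON, a list of rows, each an object of numbers: "dx", "dy", "dz": the shift along the tool's x, y, z in m; "ax", "ay", "az": the turn, a rotation vector about the tool's x, y, z in degrees; "fingers": the finger opening in m, from 0 to 0.0854. In form: [{"dx": .., "dy": .., "dz": .., "ax": .., "ay": .., "az": .., "fingers": ..}, ...]. A call has 1 to 12 rows; each row is the pose to reach, as a shift and turn from the pose commanded when the call began, along the tool's axes at that moment; what a row does not reach only later rows make up. A row lasts 1/8 s, in which the tool goes at most 62.5 mm and 10.7 degrees, less where a joint would pass 70% of its speed; a pose out of reach is approached as far as the arm can. A call with a gripper value outside its range is refused whole. The fingers move at their own pace and stop on an object; the grip force is fixed at half the most. Time passes only in rows, so rows that repeat a pose let the fingers close. It gives the time, the measured TCP pose, the force and the opening at its end, in the units of the state.
- manip.get_obs(): the state, without advancing time (a new reading comes with each control period).
- manip.camera(name): name is "side" or "top" or "wrist"; returns a dict with "img" (420x560x3 uint8, red, green, blue), "z_map" (420x560 float32, mm along the optical axis (not along the pixel's ray), 0 where there is no reading), "mtx" (3x3 intrinsics, pixels), "dist_coeffs" ([k1, k2, p1, p2, k3] as OpenCV has them; the pictures are not rectified), "view" (4x4, takes a point from world to camera coordinates); the wrist camera has in their place "T_tool_cam" (4x4, takes a point from camera to tool coordinates, whose origin is the TCP and whose axes are the tool frame's). Camera axes: x right, y up, looking along -z (the intrinsics and any distortion apply to the point x, -y, -z); pixel columns grow to the right and rows downward; lengths in mm; the calibration is good to about 2 mm. A picture is of the moment at which its call begins: read the wrist's pose just before it.
- manip.close_job(): hands the job in, once; it reports no verdict.
The state is a dict: "t": time; "q": joint angles; "dq": joint speeds; "joint_efforts": joint torques, N m; "eef_pos": TCP position; "ee_rot": TCP orientation; "ft_force": force on the tool from outside, world axes, zero at the start; "wrist_torque": the same for the moment, N m; "grip_width": finger opening in mm.
Only numpy, scipy, OpenCV 4.12 (cv2) and the standard library are available. Lean on these libraries where they do the work, as an engineer would, in place of code of your own. Each camera call takes 0.05 s, during which the arm holds its last target. There are 200 camera calls.

## Working session

There is one attempt and no reset: what is moved stays moved. The work goes in short steps, Python scripts to look and compute and a shell command to move; the robot and the scene stay as the last step left them, time stands still between calls to the robot, and variables do not carry over. Pictures are saved under pics/ and viewed, about 8 in all and at most 12, crops included, and the job is handed in when it is done.

```bash
ls; mkdir -p pics; cat > h.py <<'E'
import numpy as np, cv2
from station import manip
from scipy.spatial.transform import Rotation as R
def shot(n):
    o=manip.get_obs(); c=manip.camera(n); c['obs']=o; c['name']=n; return c
def T_wc(c):
    if c['name']!='wrist': return np.linalg.inv(np.array(c['view']))
    o=c['obs']; q=o['ee_rot']; T=np.eye(4); T[:3,:3]=R.from_quat([q[1],q[2],q[3],q[0]]).as_matrix(); T[:3,3]=o['eef_pos']
    return T@np.array(c['T_tool_cam'])
def w(c,u,v,z=None,zw=None):
    p=cv2.undistortPoints(np.array([[[u,v]]],float),np.array(c['mtx']),np.array(c['dist_coeffs']))[0,0]
    d=np.array([p[0],-p[1],-1.]); T=T_wc(c)
    if zw is not None:
        r=T[:3,:3]@d; return T[:3,3]+r*(zw-T[2,3])/r[2]
    if z is None: z=c['z_map'][int(round(v)),int(round(u))]
    return T[:3,:3]@(d*z)+T[:3,3]
def save(c,n): cv2.imwrite('pics/'+n,c['img'][:,:,::-1])
E
python3 - <<'E'
from h import *
import pickle
for n in ['top','side']:
    c=shot(n); save(c,n+'0.png'); pickle.dump(c,open(n+'.pkl','wb'))
    print(n,T_wc(c)[:3,3],c['mtx'])
print(manip.get_obs())
E
```

```text
pics
top [389.37516414   4.43342466 844.80705726] [[416.80524875   0.         272.83199979]
 [  0.         416.80524875 212.53183026]
 [  0.           0.           1.        ]]
side [ 85.05077417 495.5027624  821.38294611] [[437.03748396   0.         281.16157885]
 [  0.         437.03748396 211.60033732]
 [  0.           0.           1.        ]]
{'t': 0.1, 'q': array([-1.29603589e+00,  3.42644057e-01,  1.52491803e+00,  4.58075219e-06,
        1.27541054e+00, -1.45951434e-01]), 'dq': array([-4.34130220e-04, -1.31870884e-03, -3.53179168e-03, -1.09397587e-03,
        4.15837416e-04,  8.23385932e-05]), 'joint_efforts': array([ 1.93457076e-03, -4.34446657e+01, -2.46491718e+01, -1.70433095e-04,
        4.61030126e-03, -1.62215696e-05]), 'eef_pos': array([ 214.36191715, -478.85012861,  230.70133642]), 'ee_rot': array([-0.14716207, -0.69148986, -0.14813604,  0.69154957]), 'ft_force': array([ 0.44588915, -0.98309997,  0.30836585]), 'wrist_torque': array([-0.00391837, -0.07540087,  0.05938125]), 'grip_width': 85.33756994339672}
```

View pics/top0.png

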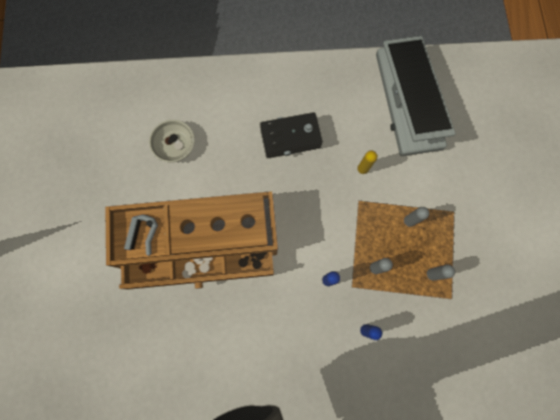

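View pics/side0.png

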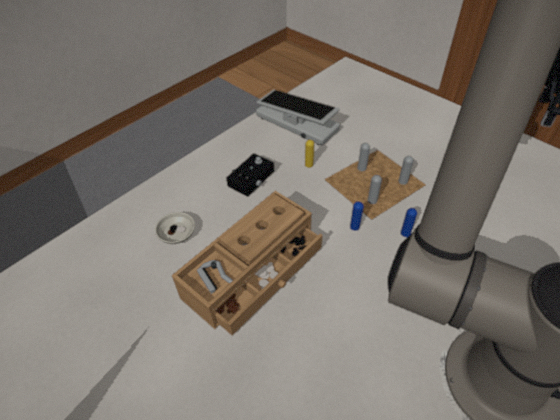

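The top view shows three chrome bars on the mat at (384,265), (447,271) and (421,214). Look-alikes to avoid: blue at (331,279) and (371,332), yellow at (368,160). The wells are at (187,227), (217,224) and (248,221), and the capo is at (140,233). The dark gap at (268,220) suggests the rack sits toward the capo.

```bash
python3 - <<'E'
from h import *
import pickle
c=pickle.load(open('top.pkl','rb'))
T=T_wc(c)
# point cloud
H,W=c['z_map'].shape
uu,vv=np.meshgrid(np.arange(W),np.arange(H))
p=cv2.undistortPoints(np.stack([uu,vv],-1).reshape(-1,1,2).astype(float),c['mtx'],np.array(c['dist_coeffs'])).reshape(H,W,2)
z=c['z_map'];P=np.stack([p[...,0]*z,-p[...,1]*z,-z],-1)@T[:3,:3].T+T[:3,3]
np.save('P.npy',P)
for u,v in [(384,265),(447,271),(421,214),(331,279),(371,332),(368,160)]:
    Q=P[v-14:v+15,u-14:u+15].reshape(-1,3); m=(Q[:,2]>72)
    print((u,v),m.sum(),Q[m].mean(0),Q[m,2].max())
# organiser outline: pts z 85-97 (rim) 
Q=P[180:300,90:290].reshape(-1,3)
m=(Q[:,2]>82)&(Q[:,2]<112)
r=cv2.minAreaRect(Q[m,:2].astype(np.float32)); print(r, np.median(Q[m,2]))
for u,v in [(187,227),(217,224),(248,221)]:
    print('well',w(c,u,v,zw=103), P[v,u])
for n,(u,v) in dict(tl=(106,206),tr=(272,193),br=(275,250),bl=(109,263)).items(): print(n,w(c,u,v,zw=92))
g=c['img'][185:300,95:290,::-1]; cv2.imwrite('pics/org.png',cv2.resize(g,None,fx=4,fy=4,interpolation=cv2.INTER_CUBIC))
E
```

```text
(384, 265) 162 [ 447.33039222 -203.06404078   89.99013492] 844.8070572583546
(447, 271) 178 [ 426.93750611 -306.16376328  110.19855079] 844.8070572583546
(421, 214) 160 [ 534.98961558 -277.41346494  103.7585716 ] 844.8070572583546
(331, 279) 152 [ 429.47412587 -106.73624005   92.07585897] 844.8070572583546
(371, 332) 168 [ 331.18641853 -167.30874377  109.03678652] 844.8070572583546
(368, 160) 136 [ 653.34167506 -199.2187219    92.67656039] 844.8070572583546
((536.2147827148438, 146.52159118652344), (110.85092163085938, 310.7082824707031), 2.068168878555298) 102.0238009539421
well [534.66593599 149.73092651 103.        ] [541.01002139 156.07530578  70.60917941]
well [536.96118242  95.36741737 103.        ] [543.08636167  99.14139957  72.2132002 ]
well [539.15275065  39.05177026 103.        ] [544.97639397  40.39779874  74.1571016 ]
tl [585.45072901 301.73833615  92.        ]
tr [591.98190871  -7.71561724  92.        ]
br [484.89683651  -6.77834541  92.        ]
bl [479.11691269 293.63132396  92.        ]
```

View pics/org.png

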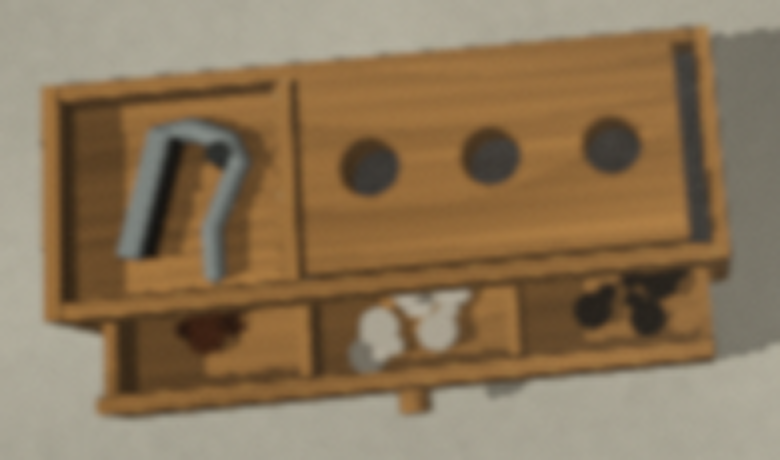

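```bash
python3 - <<'E'
from h import *
P=np.load('P.npy')
for u,v in [(384,265),(447,271),(421,214)]:
    Q=P[v-14:v+15,u-14:u+15].reshape(-1,3); m=(Q[:,2]>60)&(Q[:,2]<100)
    t=(Q[:,2]>80)&(Q[:,2]<100)
    print(m.sum(),Q[m].mean(0),Q[t].mean(0),Q[m].max(0),Q[m].min(0))
o=manip.get_obs();q=o['ee_rot'];M=R.from_quat([*q[1:],q[0]]).as_matrix();print(M)
c=shot('wrist');print(c['T_tool_cam'],c['mtx'])
print('mat z',P[230,370],P[285,420])
E
```

```text
181 [ 447.48704041 -203.51833397   83.18988431] [ 447.88495779 -205.13829587   86.37583349] [ 459.82257624 -194.20179054   91.2321161 ] [ 435.90913382 -218.13829689   60.31425139]
208 [ 428.29930024 -315.8540375    81.36694005] [ 428.63112297 -318.19458284   86.41088535] [ 440.96865518 -307.16159906   92.87431284] [ 416.28933897 -332.5752047    60.08807115]
187 [ 538.3137886  -283.70004571   81.67542516] [ 539.25160152 -285.43569043   86.30850107] [ 551.35294345 -274.52328959   92.2369838 ] [ 527.68143592 -297.30069586   60.2583492 ]
[[-3.70190909e-04  4.08408875e-01 -9.12799022e-01]
 [ 1.32939822e-03 -9.12798077e-01 -4.08408991e-01]
 [-9.99999048e-01 -1.36466269e-03 -2.05028480e-04]]
[[-2.35075104e-04  2.65966080e-01 -9.63982359e-01 -1.42217749e+02]
 [ 9.99999935e-01 -2.00938163e-04 -2.99297826e-04 -3.52586247e-01]
 [-2.73303914e-04 -9.63982367e-01 -2.65966016e-01 -6.71028707e+01]
 [ 0.00000000e+00  0.00000000e+00  0.00000000e+00  1.00000000e+00]] [[358.24756611   0.         277.38773364]
 [  0.         358.24756611 205.97371493]
 [  0.           0.           1.        ]]
mat z [ 525.33008579 -204.74106126    4.79177018] [ 408.64781419 -292.63791672    3.86144717]
```

```bash
python3 -m crank '[{"dx":0,"dy":-0.045,"dz":-0.160,"ax":-34,"fingers":0.05},{"dx":0,"dy":-0.045,"dz":-0.160,"ax":-34,"fingers":0.05},{"dx":0,"dy":-0.045,"dz":-0.160,"ax":-34,"fingers":0.05},{"dx":0,"dy":-0.091,"dz":-0.321,"ax":-68,"fingers":0.05},{"dx":0,"dy":-0.091,"dz":-0.321,"ax":-68,"fingers":0.05},{"dx":0,"dy":-0.091,"dz":-0.321,"ax":-68,"fingers":0.05},{"dx":0,"dy":-0.091,"dz":-0.321,"ax":-68,"fingers":0.05},{"dx":0,"dy":-0.091,"dz":-0.321,"ax":-68,"fingers":0.05},{"dx":0,"dy":-0.091,"dz":-0.321,"ax":-68,"fingers":0.05},{"dx":0,"dy":-0.091,"dz":-0.321,"ax":-68,"fingers":0.05}]'
python3 - <<'E'
from h import *
import pickle
c=shot('wrist'); pickle.dump(c,open('w1.pkl','wb')); save(c,'w1.png')
o=c['obs'];print(o['eef_pos'],R.from_quat([*o['ee_rot'][1:],o['ee_rot'][0]]).as_matrix(),o['ft_force'])
H,W=c['z_map'].shape;T=T_wc(c)
uu,vv=np.meshgrid(np.arange(W),np.arange(H))
p=cv2.undistortPoints(np.stack([uu,vv],-1).reshape(-1,1,2).astype(float),c['mtx'],np.array(c['dist_coeffs'])).reshape(H,W,2)
z=c['z_map'];P=np.stack([p[...,0]*z,-p[...,1]*z,-z],-1)@T[:3,:3].T+T[:3,3]
np.save('Pw.npy',P)
for b in [(448,-206),(428.5,-319),(539.5,-286.5)]:
    m=(np.hypot(P[...,0]-b[0],P[...,1]-b[1])<25)&(z>0)
    t=m&(P[...,2]>85)
    m&=(P[...,2]>20)&(P[...,2]<100)
    n=m&(P[...,2]<76)&(P[...,2]>25)   # cylinder side: fit circle radius 12.5
    from scipy.optimize import least_squares
    X=P[n][:,:2]
    s=least_squares(lambda k:np.hypot(*(X-k).T)-12.5,b,loss='soft_l1').x if len(X)>20 else None
    print(len(X),s,P[t].mean(0),t.sum(),P[m][:,2].max())
E
```

```text
[ 214.41019868 -478.90785102  230.81213428] [[-2.74896399e-04  4.08434690e-01 -9.12787505e-01]
 [ 1.07908412e-03 -9.12786886e-01 -4.08434738e-01]
 [-9.99999380e-01 -1.09725174e-03 -1.89813560e-04]] [ 0.71044355  0.21791647 -0.35866629]validation failed for argument at $[0]...
<stdin>:18: RuntimeWarning: Mean of empty slice.
  ret = um.true_divide(
Traceback (most recent call last):
ValueError: zero-size array to reduction operation maximum which has no identity
```

View pics/w1.png

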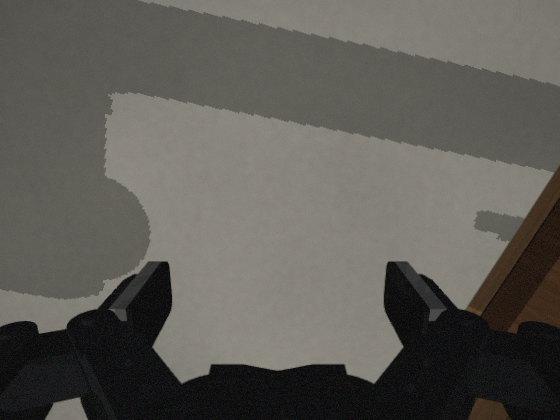

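The call was refused: rows need all seven fields, and the picture shows only bare table between the fingers. I'll retry with complete rows.

```bash
cat > bars.py <<'E'
from h import *
import pickle,sys
from scipy.optimize import least_squares
def cloud(c):
    H,W=c['z_map'].shape;T=T_wc(c)
    uu,vv=np.meshgrid(np.arange(W),np.arange(H))
    p=cv2.undistortPoints(np.stack([uu,vv],-1).reshape(-1,1,2).astype(float),c['mtx'],np.array(c['dist_coeffs'])).reshape(H,W,2)
    z=c['z_map'];return np.stack([p[...,0]*z,-p[...,1]*z,-z],-1)@T[:3,:3].T+T[:3,3]
if __name__=='__main__':
    c=shot('wrist'); save(c,sys.argv[1]+'.png'); P=cloud(c); z=c['z_map']
    o=c['obs'];print(o['t'],o['eef_pos'],R.from_quat([*o['ee_rot'][1:],o['ee_rot'][0]]).as_matrix().round(3).tolist(),o['ft_force'])
    for b in [(448,-206),(428.5,-319),(539.5,-286.5)]:
        m=(np.hypot(P[...,0]-b[0],P[...,1]-b[1])<25)&(z>0)&(P[...,2]<105)
        t=m&(P[...,2]>82); n=m&(P[...,2]<76)&(P[...,2]>25); X=P[n][:,:2]
        if len(X)<20 or t.sum()<5: print('none',len(X)); continue
        s=least_squares(lambda k:np.hypot(*(X-k).T)-12.5,b,loss='soft_l1').x
        print(len(X),s.round(1),P[t].mean(0).round(1),t.sum(),P[t][:,2].max())
E
python3 -m crank '[{"dx":0,"dy":-0.045,"dz":-0.160,"ax":-34,"ay":0,"az":0,"fingers":0.05},{"dx":0,"dy":-0.045,"dz":-0.160,"ax":-34,"ay":0,"az":0,"fingers":0.05},{"dx":0,"dy":-0.045,"dz":-0.160,"ax":-34,"ay":0,"az":0,"fingers":0.05},{"dx":0,"dy":-0.091,"dz":-0.321,"ax":-68,"ay":0,"az":0,"fingers":0.05},{"dx":0,"dy":-0.091,"dz":-0.321,"ax":-68,"ay":0,"az":0,"fingers":0.05},{"dx":0,"dy":-0.091,"dz":-0.321,"ax":-68,"ay":0,"az":0,"fingers":0.05},{"dx":0,"dy":-0.091,"dz":-0.321,"ax":-68,"ay":0,"az":0,"fingers":0.05},{"dx":0,"dy":-0.091,"dz":-0.321,"ax":-68,"ay":0,"az":0,"fingers":0.05},{"dx":0,"dy":-0.091,"dz":-0.321,"ax":-68,"ay":0,"az":0,"fingers":0.05},{"dx":0,"dy":-0.091,"dz":-0.321,"ax":-68,"ay":0,"az":0,"fingers":0.05}]'
python3 bars.py w2
```

```text
t: 1.45
eef_pos: [469.9, -265.5, 231.3]
ee_rot: [0.509, 0.491, 0.509, -0.491]
ft_force: [0.5, 0.2, -0.6]
grip_width: 50.1
1.45 [ 469.88924538 -265.51783437  231.34179998] [[-0.0, 0.999, 0.035], [-0.0, 0.035, -0.999], [-1.0, -0.0, 0.0]] [ 0.52611481  0.20227804 -0.60049696]
28 [ 448.9 -209.2] [ 449.2 -208.9   86.6] 709 90.68821972293233
458 [ 429.5 -321.3] [ 430.1 -319.2   86.4] 517 91.20079360014483
439 [ 541.  -289.3] [ 539.9 -287.7   86.4] 561 90.31125638721142
```

View pics/w2.png

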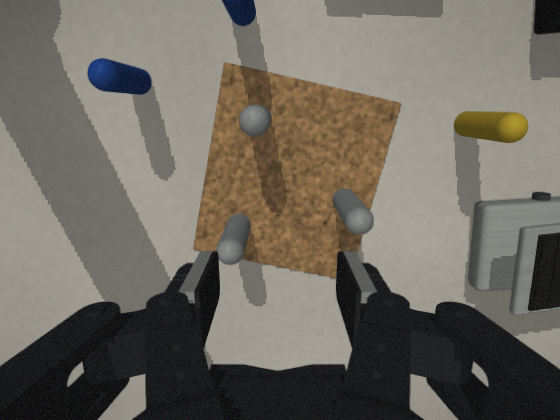

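View w2 shows the three chrome bars at (255,120), (235,245) and (358,215), with blue at (100,75) and (240,5) and yellow at (510,127) kept out. I'll grasp the first at about (449,-209).

```bash
python3 -m crank '[{"dx":0.05,"dy":-0.019,"dz":-0.057,"ax":0,"ay":0,"az":0,"fingers":0.05},{"dx":0.08,"dy":-0.019,"dz":-0.057,"ax":0,"ay":0,"az":0,"fingers":0.05},{"dx":0.08,"dy":-0.019,"dz":-0.057,"ax":0,"ay":0,"az":0,"fingers":0.05},{"dx":0.12,"dy":-0.019,"dz":-0.057,"ax":0,"ay":0,"az":0,"fingers":0.05},{"dx":0.155,"dy":-0.019,"dz":-0.057,"ax":0,"ay":0,"az":0,"fingers":0.05},{"dx":0.186,"dy":-0.019,"dz":-0.057,"ax":0,"ay":0,"az":0,"fingers":0.05},{"dx":0.186,"dy":-0.019,"dz":-0.057,"ax":0,"ay":0,"az":0,"fingers":0.05}]'
python3 bars.py w3
```

```text
t: 2.38
eef_pos: [449.3, -209.6, 45.0]
ee_rot: [0.508, 0.491, 0.509, -0.491]
ft_force: [0.0, 0.1, 0.1]
grip_width: 50.1
2.375 [ 449.3004764  -209.60475142   45.02538406] [[-0.001, 0.999, 0.036], [0.001, 0.036, -0.999], [-1.0, -0.001, -0.001]] [0.03231574 0.07812779 0.08869436]
3092 [ 448.1 -208.7] [ 447.5 -205.8   86.6] 3695 103.66289583766073
none 0
none 856
```

View pics/w3.png

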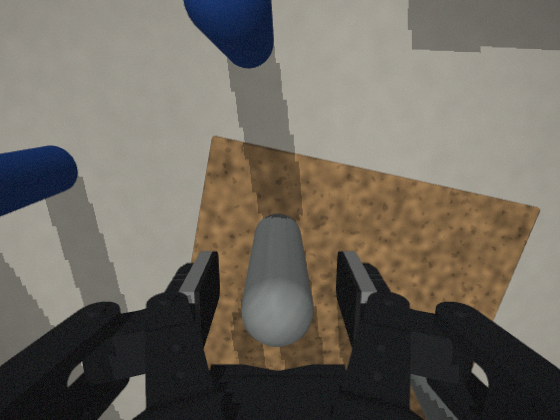

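The bar, at (278,310), sits centred between the open jaws. I'll close, lift and weigh.

```bash
python3 -m crank '[{"dx":0,"dy":0,"dz":0,"ax":0,"ay":0,"az":0,"fingers":0.015},{"dx":0,"dy":0,"dz":0,"ax":0,"ay":0,"az":0,"fingers":0.015},{"dx":0,"dy":0,"dz":0,"ax":0,"ay":0,"az":0,"fingers":0.015},{"dx":0,"dy":0,"dz":0,"ax":0,"ay":0,"az":0,"fingers":0.015}]'
cat > st.py <<'E'
from h import *
import time
o=manip.get_obs();print(o['t'],o['eef_pos'].round(2),o['ft_force'].round(2),o['wrist_torque'].round(3),o['grip_width'],R.from_quat([*o['ee_rot'][1:],o['ee_rot'][0]]).as_matrix().round(4)[:2,1:].tolist())
E
python3 -m crank '[{"dx":-0.01,"dy":0,"dz":0,"ax":0,"ay":0,"az":0,"fingers":0.015},{"dx":-0.04,"dy":0,"dz":0,"ax":0,"ay":0,"az":0,"fingers":0.015},{"dx":-0.08,"dy":0,"dz":0,"ax":0,"ay":0,"az":0,"fingers":0.015},{"dx":-0.12,"dy":0,"dz":0,"ax":0,"ay":0,"az":0,"fingers":0.015},{"dx":-0.14,"dy":0,"dz":0,"ax":0,"ay":0,"az":0,"fingers":0.015},{"dx":-0.14,"dy":0,"dz":0,"ax":0,"ay":0,"az":0,"fingers":0.015},{"dx":-0.14,"dy":0,"dz":0,"ax":0,"ay":0,"az":0,"fingers":0.015}]'
python3 -m crank '[{"dx":0,"dy":0,"dz":0,"ax":0,"ay":0,"az":0,"fingers":0.015}]' | grep ft
python3 -m crank '[{"dx":0,"dy":0,"dz":0,"ax":0,"ay":0,"az":0,"fingers":0.015}]' | grep ft
python3 -m crank '[{"dx":0,"dy":0,"dz":0,"ax":0,"ay":0,"az":0,"fingers":0.015}]' | grep ft
python3 -m crank '[{"dx":0,"dy":0,"dz":0,"ax":0,"ay":0,"az":0,"fingers":0.015}]' | grep ft
python3 st.py
```

```text
t: 2.92
eef_pos: [450.2, -209.7, 47.2]
ee_rot: [0.51, 0.491, 0.508, -0.491]
ft_force: [-2.1, -1.2, 5.4]
grip_width: 23.5
t: 3.8
eef_pos: [448.6, -208.3, 184.6]
ee_rot: [0.509, 0.491, 0.51, -0.491]
ft_force: [-0.3, -0.2, -3.3]
grip_width: 23.4
ft_force: [-0.8, 0.1, -2.5]
ft_force: [0.8, 0.8, -2.7]
ft_force: [-0.1, -0.4, -3.5]
ft_force: [-0.7, -0.1, -2.8]
4.3 [ 449.15 -208.74  185.12] [-0.75 -0.06 -2.8 ] [ 0.014  0.043 -0.017] 23.29257400570316 [[0.9993, 0.0367], [0.0368, -0.9993]]
```

Weight is about 2.9 N, so this is the solid bar and goes in the middle well. I'll carry it to a viewing position beside the wells.

```bash
python3 -m crank '[{"dx":0,"dy":0.015,"dz":-0.035,"ax":0,"ay":0,"az":0,"fingers":0.015},{"dx":0,"dy":0.033,"dz":-0.08,"ax":0,"ay":0,"az":0,"fingers":0.015},{"dx":0,"dy":0.052,"dz":-0.13,"ax":0,"ay":0,"az":0,"fingers":0.015},{"dx":0,"dy":0.072,"dz":-0.18,"ax":0,"ay":0,"az":0,"fingers":0.015},{"dx":0,"dy":0.088,"dz":-0.22,"ax":0,"ay":0,"az":0,"fingers":0.015},{"dx":0,"dy":0.097,"dz":-0.241,"ax":0,"ay":0,"az":0,"fingers":0.015},{"dx":0,"dy":0.097,"dz":-0.241,"ax":0,"ay":0,"az":0,"fingers":0.015},{"dx":0,"dy":0.097,"dz":-0.241,"ax":0,"ay":0,"az":0,"fingers":0.015}]'
python3 - <<'E'
from bars import *
c=shot('wrist'); pickle.dump(c,open('w4.pkl','wb')); save(c,'w4.png'); print(c['obs']['t'])
E
python3 st.py
```

```text
t: 5.3
eef_pos: [537.0, 35.1, 185.1]
ee_rot: [0.509, 0.49, 0.509, -0.491]
ft_force: [-0.0, 0.7, -2.7]
grip_width: 23.5
5.3
5.35 [537.01  34.84 185.21] [ 0.44  0.12 -2.04] [-0.053  0.008 -0.045] 23.493879654714853 [[0.9993, 0.0361], [0.0361, -0.9993]]
```

View pics/w4.png

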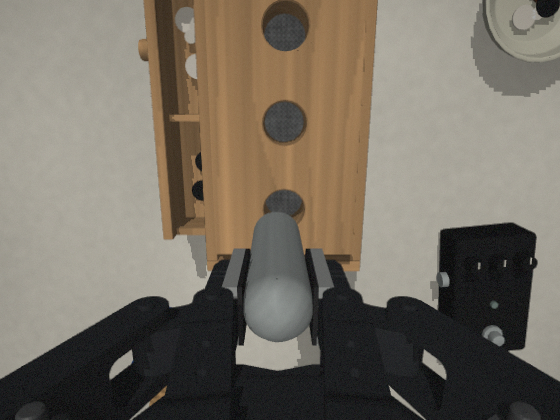

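View w4 shows the well mouths at (285,32), (284,121) and (283,205), with the held bar's nose at (278,310). I'll fit the mouths from the depth map.

```bash
cat > wells.py <<'E'
from bars import *
def wells(c,guess,zt=103):
    P=cloud(c)
    # rack plane height check
    for u,v in guess:
        h=np.zeros(P.shape[:2],np.uint8); s=(slice(max(0,v-35),v+35),slice(u-35,u+35))
        top=np.median(P[s][...,2]); 
        h[s]=(P[s][...,2]<97)
        n,l,st,ce=cv2.connectedComponentsWithStats(h); k=l[v,u]
        cs,_=cv2.findContours((l==k).astype(np.uint8),cv2.RETR_EXTERNAL,cv2.CHAIN_APPROX_NONE)
        q=max(cs,key=len)[:,0,:]; Q=np.array([w(c,a,b,zw=zt)[:2] for a,b in q])
        r=least_squares(lambda k:np.hypot(*(Q-k[:2]).T)-k[2],[*Q.mean(0),13],loss='soft_l1',f_scale=.5).x
        print((u,v),st[k][4],'top',top.round(1),'centre',r.round(2))
        # dark-colour based
        g=np.zeros_like(h); im=c['img'][s].astype(int); g[s]=(im[...,0]-im[...,2]<25)
        cs,_=cv2.findContours(g,cv2.RETR_EXTERNAL,cv2.CHAIN_APPROX_NONE); q=max(cs,key=len)
        e=cv2.fitEllipse(q); print('   felt ellipse',np.round(e[0],1),np.round(e[1],1))
    return P
if __name__=='__main__':
    c=pickle.load(open('w4.pkl','rb')); P=wells(c,[(285,35),(284,121),(284,198)])
    # rim check: rack side edges along row 160
    m=(P[...,2]>20)&(P[...,2]<150)
    # held bar points
    b=P[200:345,240:320].reshape(-1,3); b=b[(b[:,2]>140)&(b[:,2]<215)]
    o=c['obs']['eef_pos']
    for lo,hi in [(150,165),(165,180),(180,205)]:
        X=b[(b[:,2]>lo)&(b[:,2]<hi)&(abs(b[:,0]-o[0])<12)][:,:2]
        r=least_squares(lambda k:np.hypot(*(X-k).T)-12.5,o[:2]-[0,3],loss='soft_l1').x; print('bar',lo,len(X),r-o[:2])
    print('bar top',b[:,2].max())
E
python3 wells.py
```

```text
(285, 35) 1702 top 102.0 centre [537.05 147.19  12.59]
   felt ellipse [283.9  31.2] [37. 42.]
(284, 121) 1471 top 102.2 centre [538.87  93.12  12.81]
   felt ellipse [283.6 121.5] [38.6 39.6]
(284, 198) 839 top 102.5 centre [541.37  40.95  11.44]
   felt ellipse [279.6 214.3] [39.7 52.3]
bar 150 390 [-0.92596686  1.18638453]
bar 165 506 [-0.72265759  1.18544469]
bar 180 1355 [-0.29020767  1.22257302]
bar top 214.9975810065161
```

```bash
python3 -m crank '[{"dx":0,"dy":0.004,"dz":-0.03,"ax":0,"ay":0,"az":0,"fingers":0.015},{"dx":0,"dy":0.004,"dz":-0.0565,"ax":0,"ay":0,"az":0,"fingers":0.015},{"dx":0.02,"dy":0.004,"dz":-0.0565,"ax":0,"ay":0,"az":0,"fingers":0.015},{"dx":0.034,"dy":0.004,"dz":-0.0565,"ax":0,"ay":0,"az":0,"fingers":0.015},{"dx":0.034,"dy":0.004,"dz":-0.0565,"ax":0,"ay":0,"az":0,"fingers":0.015}]'
python3 -m crank '[{"dx":0.002,"dy":0,"dz":0,"ax":0,"ay":0,"az":0,"fingers":0.015},{"dx":0.004,"dy":0,"dz":0,"ax":0,"ay":0,"az":0,"fingers":0.015},{"dx":0.006,"dy":0,"dz":0,"ax":0,"ay":0,"az":0,"fingers":0.015},{"dx":0.008,"dy":0,"dz":0,"ax":0,"ay":0,"az":0,"fingers":0.015},{"dx":0.008,"dy":0,"dz":0,"ax":0,"ay":0,"az":0,"fingers":0.015}]'; python3 st.py
```

```text
t: 5.98
eef_pos: [538.4, 91.3, 150.2]
ee_rot: [0.508, 0.49, 0.509, -0.492]
ft_force: [0.2, -0.0, -2.3]
grip_width: 23.6
t: 6.6
eef_pos: [539.1, 92.3, 143.2]
ee_rot: [0.509, 0.491, 0.509, -0.491]
ft_force: [-1.2, 0.5, -3.3]
grip_width: 23.3
6.6 [539.1   92.28 143.15] [-1.22  0.55 -3.34] [0.005 0.039 0.016] 23.343330268449836 [[0.9993, 0.0369], [0.0369, -0.9993]]
```

```bash
python3 -m crank '[{"dx":0.002,"dy":0,"dz":0,"ax":0,"ay":0,"az":0,"fingers":0.015},{"dx":0.004,"dy":0,"dz":0,"ax":0,"ay":0,"az":0,"fingers":0.015},{"dx":0.006,"dy":0,"dz":0,"ax":0,"ay":0,"az":0,"fingers":0.015},{"dx":0.006,"dy":0,"dz":0,"ax":0,"ay":0,"az":0,"fingers":0.015}]'; python3 st.py
```

```text
t: 7.1
eef_pos: [539.1, 92.2, 137.1]
ee_rot: [0.509, 0.491, 0.509, -0.491]
ft_force: [1.1, -0.4, -3.0]
grip_width: 23.4
7.1 [539.07  92.24 137.05] [ 1.07 -0.37 -2.96] [ 0.028  0.033 -0.031] 23.408001056979607 [[0.9993, 0.0368], [0.0368, -0.9993]]
```

The bar seems to be entering the well without contact. I'll keep lowering.

```bash
python3 -m crank '[{"dx":0.003,"dy":0,"dz":0,"ax":0,"ay":0,"az":0,"fingers":0.015},{"dx":0.006,"dy":0,"dz":0,"ax":0,"ay":0,"az":0,"fingers":0.015},{"dx":0.009,"dy":0,"dz":0,"ax":0,"ay":0,"az":0,"fingers":0.015},{"dx":0.012,"dy":0,"dz":0,"ax":0,"ay":0,"az":0,"fingers":0.015},{"dx":0.015,"dy":0,"dz":0,"ax":0,"ay":0,"az":0,"fingers":0.015},{"dx":0.017,"dy":0,"dz":0,"ax":0,"ay":0,"az":0,"fingers":0.015}]'; python3 st.py
```

```text
t: 7.85
eef_pos: [539.1, 92.2, 120.1]
ee_rot: [0.509, 0.491, 0.509, -0.491]
ft_force: [-0.0, 0.2, -2.9]
grip_width: 23.3
7.85 [539.15  92.24 120.05] [-0.04  0.17 -2.91] [-0.018  0.053 -0.05 ] 23.263815155098275 [[0.9993, 0.0368], [0.0368, -0.9993]]
```

```bash
python3 -m crank '[{"dx":0.002,"dy":0,"dz":0,"ax":0,"ay":0,"az":0,"fingers":0.015},{"dx":0.003,"dy":0,"dz":0,"ax":0,"ay":0,"az":0,"fingers":0.015},{"dx":0.003,"dy":0,"dz":0,"ax":0,"ay":0,"az":0,"fingers":0.015}]'|grep -E 'pos|force'; python3 -m crank '[{"dx":0.001,"dy":0,"dz":0,"ax":0,"ay":0,"az":0,"fingers":0.015},{"dx":0.002,"dy":0,"dz":0,"ax":0,"ay":0,"az":0,"fingers":0.015},{"dx":0.002,"dy":0,"dz":0,"ax":0,"ay":0,"az":0,"fingers":0.015}]'|grep -E 'pos|force'; python3 st.py
```

```text
eef_pos: [539.2, 92.2, 117.3]
ft_force: [0.2, -0.0, -3.5]
eef_pos: [539.4, 92.3, 116.3]
ft_force: [-3.1, -0.3, 5.5]
8.6 [539.37  92.27 116.26] [-3.11 -0.33  5.48] [-0.052  0.495  0.027] 23.863974820093883 [[0.9993, 0.0369], [0.0369, -0.9993]]
```

Floor contact at TCP z 116.3, as expected for fully home. I'll release, rise and check from above.

```bash
python3 -m crank '[{"dx":-0.001,"dy":0,"dz":0,"ax":0,"ay":0,"az":0,"fingers":0.03},{"dx":-0.001,"dy":0,"dz":0,"ax":0,"ay":0,"az":0,"fingers":0.05},{"dx":-0.001,"dy":0,"dz":0,"ax":0,"ay":0,"az":0,"fingers":0.05},{"dx":-0.02,"dy":0,"dz":0,"ax":0,"ay":0,"az":0,"fingers":0.05},{"dx":-0.06,"dy":0,"dz":0,"ax":0,"ay":0,"az":0,"fingers":0.05},{"dx":-0.11,"dy":0,"dz":0.03,"ax":0,"ay":0,"az":0,"fingers":0.05},{"dx":-0.11,"dy":0,"dz":0.05,"ax":0,"ay":0,"az":0,"fingers":0.05},{"dx":-0.11,"dy":0,"dz":0.05,"ax":0,"ay":0,"az":0,"fingers":0.05}]'
cat > chk.py <<'E'
from bars import *
c=shot('wrist'); save(c,sys.argv[1]+'.png'); pickle.dump(c,open(sys.argv[1]+'.pkl','wb')); P=cloud(c);z=c['z_map']; print(c['obs']['t'],c['obs']['eef_pos'].round(1))
for b in eval(sys.argv[2]):
    m=(np.hypot(P[...,0]-b[0],P[...,1]-b[1])<16)&(z>0)&(P[...,2]<170)
    Q=P[m]; t=Q[:,2]>Q[:,2].max()-5; print(b,'top z',Q[:,2].max().round(1),np.percentile(Q[:,2],99).round(1),'nose',Q[t].mean(0).round(1),t.sum())
E
python3 chk.py w5 '[(538.5,93)]'
```

```text
t: 9.6
eef_pos: [540.8, 41.2, 224.8]
ee_rot: [0.508, 0.491, 0.509, -0.491]
ft_force: [-1.0, -0.5, -1.6]
grip_width: 50.1
9.6 [540.8  41.2 224.8]
(538.5, 93) top z 160.1 159.3 nose [538.3  93.3 157.1] 758
```

View pics/w5.png

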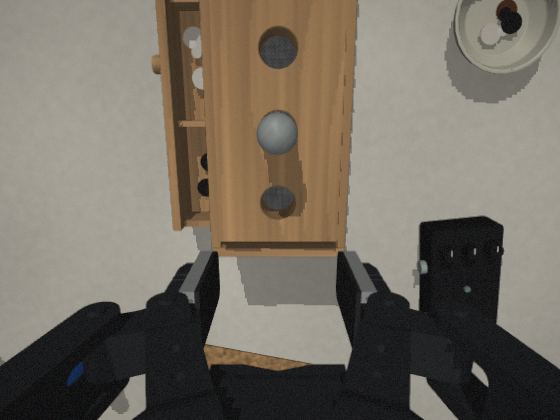

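View w5 shows the solid bar upright in the middle well at (277,132), with its top at z 159 (expected 159). Next is the bar at about (430,-320).

```bash
python3 -m crank '[{"dx":0,"dy":-0.015,"dz":0.04,"ax":0,"ay":0,"az":0,"fingers":0.05},{"dx":0,"dy":-0.032,"dz":0.09,"ax":0,"ay":0,"az":0,"fingers":0.05},{"dx":0,"dy":-0.05,"dz":0.145,"ax":0,"ay":0,"az":0,"fingers":0.05},{"dx":0,"dy":-0.07,"dz":0.2,"ax":0,"ay":0,"az":0,"fingers":0.05},{"dx":0,"dy":-0.09,"dz":0.255,"ax":0,"ay":0,"az":0,"fingers":0.05},{"dx":0.02,"dy":-0.108,"dz":0.31,"ax":0,"ay":0,"az":0,"fingers":0.05},{"dx":0.05,"dy":-0.12,"dz":0.346,"ax":0,"ay":0,"az":0,"fingers":0.05},{"dx":0.08,"dy":-0.124,"dz":0.358,"ax":0,"ay":0,"az":0,"fingers":0.05},{"dx":0.08,"dy":-0.124,"dz":0.358,"ax":0,"ay":0,"az":0,"fingers":0.05},{"dx":0.08,"dy":-0.124,"dz":0.358,"ax":0,"ay":0,"az":0,"fingers":0.05}]'; python3 chk.py w6 '[(430,-320)]'
```

```text
t: 10.9
eef_pos: [430.9, -319.2, 145.6]
ee_rot: [0.509, 0.491, 0.509, -0.49]
ft_force: [-0.7, 0.3, 0.9]
grip_width: 50.1
10.9 [ 430.9 -319.2  145.6]
(430, -320) top z 90.7 89.8 nose [ 429.4 -320.6   87.8] 714
```

```bash
python3 -m crank '[{"dx":0.03,"dy":-0.0016,"dz":0.0026,"ax":0,"ay":0,"az":0,"fingers":0.05},{"dx":0.065,"dy":-0.0016,"dz":0.0026,"ax":0,"ay":0,"az":0,"fingers":0.05},{"dx":0.09,"dy":-0.0016,"dz":0.0026,"ax":0,"ay":0,"az":0,"fingers":0.05},{"dx":0.1005,"dy":-0.0016,"dz":0.0026,"ax":0,"ay":0,"az":0,"fingers":0.05},{"dx":0.1005,"dy":-0.0016,"dz":0.0026,"ax":0,"ay":0,"az":0,"fingers":0.015},{"dx":0.1005,"dy":-0.0016,"dz":0.0026,"ax":0,"ay":0,"az":0,"fingers":0.015},{"dx":0.1005,"dy":-0.0016,"dz":0.0026,"ax":0,"ay":0,"az":0,"fingers":0.015},{"dx":0.1005,"dy":-0.0016,"dz":0.0026,"ax":0,"ay":0,"az":0,"fingers":0.015}]'
python3 -m crank '[{"dx":-0.01,"dy":0,"dz":0,"ax":0,"ay":0,"az":0,"fingers":0.015},{"dx":-0.04,"dy":0,"dz":0,"ax":0,"ay":0,"az":0,"fingers":0.015},{"dx":-0.08,"dy":0,"dz":0,"ax":0,"ay":0,"az":0,"fingers":0.015},{"dx":-0.12,"dy":0,"dz":0,"ax":0,"ay":0,"az":0,"fingers":0.015},{"dx":-0.14,"dy":0,"dz":0,"ax":0,"ay":0,"az":0,"fingers":0.015},{"dx":-0.14,"dy":0,"dz":0,"ax":0,"ay":0,"az":0,"fingers":0.015},{"dx":-0.14,"dy":0,"dz":0,"ax":0,"ay":0,"az":0,"fingers":0.015}]'
python3 -m crank '[{"dx":0,"dy":0,"dz":0,"ax":0,"ay":0,"az":0,"fingers":0.015}]' | grep ft
python3 -m crank '[{"dx":0,"dy":0,"dz":0,"ax":0,"ay":0,"az":0,"fingers":0.015}]' | grep ft
python3 -m crank '[{"dx":0,"dy":0,"dz":0,"ax":0,"ay":0,"az":0,"fingers":0.015}]' | grep ft
python3 st.py
```

```text
t: 11.95
eef_pos: [429.5, -323.3, 46.1]
ee_rot: [0.51, 0.491, 0.508, -0.491]
ft_force: [0.8, 0.9, 6.2]
grip_width: 23.4
t: 12.82
eef_pos: [428.2, -322.2, 183.9]
ee_rot: [0.508, 0.491, 0.51, -0.491]
ft_force: [-0.2, -0.2, -1.3]
grip_width: 23.6
ft_force: [-0.8, 0.4, 0.0]
ft_force: [0.0, 0.2, -1.0]
ft_force: [-0.2, -0.4, -1.0]
13.2 [ 428.69 -322.57  184.36] [-0.19 -0.43 -1.03] [ 0.051  0.035 -0.033] 23.35501247502097 [[0.9993, 0.0368], [0.0368, -0.9993]]
```

About 0.85 N, so this is the hollow bar and goes in the near well. I'll carry it high over the standing bar.

```bash
python3 -m crank '[{"dx":-0.02,"dy":0.008,"dz":-0.03,"ax":0,"ay":0,"az":0,"fingers":0.015},{"dx":-0.045,"dy":0.02,"dz":-0.075,"ax":0,"ay":0,"az":0,"fingers":0.015},{"dx":-0.045,"dy":0.034,"dz":-0.125,"ax":0,"ay":0,"az":0,"fingers":0.015},{"dx":-0.045,"dy":0.048,"dz":-0.178,"ax":0,"ay":0,"az":0,"fingers":0.015},{"dx":-0.045,"dy":0.063,"dz":-0.232,"ax":0,"ay":0,"az":0,"fingers":0.015},{"dx":-0.045,"dy":0.078,"dz":-0.286,"ax":0,"ay":0,"az":0,"fingers":0.015},{"dx":-0.045,"dy":0.092,"dz":-0.34,"ax":0,"ay":0,"az":0,"fingers":0.015},{"dx":-0.045,"dy":0.106,"dz":-0.392,"ax":0,"ay":0,"az":0,"fingers":0.015},{"dx":-0.045,"dy":0.117,"dz":-0.432,"ax":0,"ay":0,"az":0,"fingers":0.015},{"dx":-0.045,"dy":0.124,"dz":-0.46,"ax":0,"ay":0,"az":0,"fingers":0.015},{"dx":-0.045,"dy":0.1257,"dz":-0.4655,"ax":0,"ay":0,"az":0,"fingers":0.015},{"dx":-0.045,"dy":0.1257,"dz":-0.4655,"ax":0,"ay":0,"az":0,"fingers":0.015}]'
python3 - <<'E'
from bars import *
c=shot('wrist'); save(c,'w7.png')
def off(c):
    P=cloud(c);o=c['obs']['eef_pos'];b=P[195:345,235:325].reshape(-1,3);b=b[(abs(b[:,0]-o[0])<11)&(b[:,1]-o[1]<20)&(b[:,1]-o[1]>-14)]
    for lo,hi in [(-35,-20),(-20,-5),(-5,20)]:
        X=b[(b[:,2]-o[2]>lo)&(b[:,2]-o[2]<hi)][:,:2]
        print(lo,len(X),least_squares(lambda k:np.hypot(*(X-k).T)-12.5,o[:2]-[0,3],loss='soft_l1').x-o[:2])
    n=b[b[:,2]-o[2]>38]; print('nose',n.mean(0)-o,len(n),(b[:,2]-o[2]).max())
off(c); off(pickle.load(open('w4.pkl','rb')))
E
python3 st.py
```

```text
t: 14.7
eef_pos: [537.1, 146.8, 229.5]
ee_rot: [0.509, 0.49, 0.509, -0.491]
ft_force: [-0.3, 0.9, -0.8]
grip_width: 23.5
-35 386 [-0.25141141  1.40130556]
-20 490 [-0.24551658  1.38050822]
-5 1208 [-0.27096672  1.31503796]
nose [-0.16798111  3.60493676 41.60514033] 2861 74.1510550360617
-35 372 [-0.92598805  1.18954535]
-20 486 [-0.71726483  1.18380035]
-5 1194 [-0.49420634  1.16084261]
nose [-0.05141744  3.10219917 40.90088332] 2492 74.37027143075042
14.75 [537.17 146.31 229.66] [-0.48 -0.12 -1.4 ] [0.023 0.02  0.012] 23.398716725183323 [[0.9993, 0.0364], [0.0364, -0.9993]]
```

```bash
python3 -m crank '[{"dx":0.03,"dy":0,"dz":-0.0003,"ax":0,"ay":0,"az":0,"fingers":0.015},{"dx":0.06,"dy":0,"dz":-0.0003,"ax":0,"ay":0,"az":0,"fingers":0.015},{"dx":0.079,"dy":0,"dz":-0.0003,"ax":0,"ay":0,"az":0,"fingers":0.015},{"dx":0.079,"dy":0,"dz":-0.0003,"ax":0,"ay":0,"az":0,"fingers":0.015}]'
python3 -m crank '[{"dx":0.002,"dy":0,"dz":0,"ax":0,"ay":0,"az":0,"fingers":0.015},{"dx":0.004,"dy":0,"dz":0,"ax":0,"ay":0,"az":0,"fingers":0.015},{"dx":0.006,"dy":0,"dz":0,"ax":0,"ay":0,"az":0,"fingers":0.015},{"dx":0.008,"dy":0,"dz":0,"ax":0,"ay":0,"az":0,"fingers":0.015},{"dx":0.008,"dy":0,"dz":0,"ax":0,"ay":0,"az":0,"fingers":0.015}]'
python3 -m crank '[{"dx":0.002,"dy":0,"dz":0,"ax":0,"ay":0,"az":0,"fingers":0.015},{"dx":0.003,"dy":0,"dz":0,"ax":0,"ay":0,"az":0,"fingers":0.015},{"dx":0.003,"dy":0,"dz":0,"ax":0,"ay":0,"az":0,"fingers":0.015}]'; python3 st.py
```

```text
t: 15.25
eef_pos: [536.4, 146.0, 149.6]
ee_rot: [0.508, 0.49, 0.509, -0.492]
ft_force: [-0.2, 0.4, 0.1]
grip_width: 23.4
t: 15.88
eef_pos: [537.2, 147.4, 142.7]
ee_rot: [0.509, 0.491, 0.509, -0.491]
ft_force: [0.2, -0.4, -0.8]
grip_width: 23.4
t: 16.25
eef_pos: [537.2, 147.4, 139.7]
ee_rot: [0.509, 0.491, 0.509, -0.491]
ft_force: [-0.4, -0.1, -0.4]
grip_width: 23.5
16.25 [537.22 147.42 139.66] [-0.36 -0.1  -0.39] [ 0.034  0.01  -0.018] 23.469173569101415 [[0.9993, 0.0368], [0.0368, -0.9993]]
```

No contact, so it has entered the well. Lowering with checks.

```bash
python3 -m crank '[{"dx":0.002,"dy":0,"dz":0,"ax":0,"ay":0,"az":0,"fingers":0.015},{"dx":0.004,"dy":0,"dz":0,"ax":0,"ay":0,"az":0,"fingers":0.015},{"dx":0.006,"dy":0,"dz":0,"ax":0,"ay":0,"az":0,"fingers":0.015},{"dx":0.006,"dy":0,"dz":0,"ax":0,"ay":0,"az":0,"fingers":0.015}]'; python3 -m crank '[{"dx":0.003,"dy":0,"dz":0,"ax":0,"ay":0,"az":0,"fingers":0.015},{"dx":0.006,"dy":0,"dz":0,"ax":0,"ay":0,"az":0,"fingers":0.015},{"dx":0.009,"dy":0,"dz":0,"ax":0,"ay":0,"az":0,"fingers":0.015},{"dx":0.012,"dy":0,"dz":0,"ax":0,"ay":0,"az":0,"fingers":0.015},{"dx":0.014,"dy":0,"dz":0,"ax":0,"ay":0,"az":0,"fingers":0.015},{"dx":0.014,"dy":0,"dz":0,"ax":0,"ay":0,"az":0,"fingers":0.015}]'; python3 st.py
```

```text
t: 16.75
eef_pos: [537.2, 147.4, 133.6]
ee_rot: [0.509, 0.491, 0.509, -0.491]
ft_force: [-0.5, -0.8, -2.2]
grip_width: 23.3
t: 17.5
eef_pos: [537.2, 147.4, 119.6]
ee_rot: [0.509, 0.491, 0.509, -0.491]
ft_force: [0.3, 0.1, -1.6]
grip_width: 23.4
17.5 [537.19 147.4  119.6 ] [ 0.26  0.11 -1.58] [-0.045  0.001  0.029] 23.37710601892009 [[0.9993, 0.0368], [0.0368, -0.9993]]
```

```bash
python3 -m crank '[{"dx":0.001,"dy":0,"dz":0,"ax":0,"ay":0,"az":0,"fingers":0.015},{"dx":0.002,"dy":0,"dz":0,"ax":0,"ay":0,"az":0,"fingers":0.015},{"dx":0.003,"dy":0,"dz":0,"ax":0,"ay":0,"az":0,"fingers":0.015},{"dx":0.003,"dy":0,"dz":0,"ax":0,"ay":0,"az":0,"fingers":0.015}]'; python3 st.py
```

```text
t: 18.0
eef_pos: [537.2, 147.4, 116.7]
ee_rot: [0.509, 0.491, 0.509, -0.491]
ft_force: [-0.2, -0.6, -0.3]
grip_width: 23.3
18.0 [537.22 147.41 116.71] [-0.19 -0.61 -0.35] [-0.026 -0.017  0.015] 23.30461865363757 [[0.9993, 0.0369], [0.0369, -0.9993]]
```

```bash
python3 -m crank '[{"dx":0.001,"dy":0,"dz":0,"ax":0,"ay":0,"az":0,"fingers":0.015},{"dx":0.002,"dy":0,"dz":0,"ax":0,"ay":0,"az":0,"fingers":0.015},{"dx":0.002,"dy":0,"dz":0,"ax":0,"ay":0,"az":0,"fingers":0.015}]'; python3 -m crank '[{"dx":0.0005,"dy":0,"dz":0,"ax":0,"ay":0,"az":0,"fingers":0.015},{"dx":0.001,"dy":0,"dz":0,"ax":0,"ay":0,"az":0,"fingers":0.015},{"dx":0.001,"dy":0,"dz":0,"ax":0,"ay":0,"az":0,"fingers":0.015}]'; python3 st.py
```

```text
t: 18.38
eef_pos: [537.3, 147.5, 115.1]
ee_rot: [0.509, 0.491, 0.509, -0.491]
ft_force: [-1.9, -0.1, 2.2]
grip_width: 23.6
t: 18.75
eef_pos: [537.4, 147.5, 115.1]
ee_rot: [0.509, 0.491, 0.509, -0.49]
ft_force: [-3.0, -0.7, 9.4]
grip_width: 23.6
18.75 [537.4  147.46 115.06] [-3.   -0.71  9.44] [-0.121  0.75   0.014] 23.564130627567256 [[0.9993, 0.0369], [0.0369, -0.9993]]
```

```bash
python3 -m crank '[{"dx":-0.002,"dy":0,"dz":0,"ax":0,"ay":0,"az":0,"fingers":0.03},{"dx":-0.002,"dy":0,"dz":0,"ax":0,"ay":0,"az":0,"fingers":0.05},{"dx":-0.002,"dy":0,"dz":0,"ax":0,"ay":0,"az":0,"fingers":0.05},{"dx":-0.02,"dy":0,"dz":0,"ax":0,"ay":0,"az":0,"fingers":0.05},{"dx":-0.06,"dy":0,"dz":0,"ax":0,"ay":0,"az":0,"fingers":0.05},{"dx":-0.11,"dy":0,"dz":0.02,"ax":0,"ay":0,"az":0,"fingers":0.05},{"dx":-0.112,"dy":0,"dz":0.06,"ax":0,"ay":0,"az":0,"fingers":0.05},{"dx":-0.112,"dy":-0.003,"dz":0.1,"ax":0,"ay":0,"az":0,"fingers":0.05},{"dx":-0.112,"dy":-0.003,"dz":0.1,"ax":0,"ay":0,"az":0,"fingers":0.05},{"dx":-0.112,"dy":-0.003,"dz":0.1,"ax":0,"ay":0,"az":0,"fingers":0.05}]'; python3 chk.py w8 '[(538.5,93),(536.5,148)]'
```

```text
t: 20.0
eef_pos: [537.9, 47.7, 225.6]
ee_rot: [0.509, 0.491, 0.509, -0.491]
ft_force: [0.2, -0.3, 0.7]
grip_width: 50.0
20.0 [537.9  47.7 225.6]
(538.5, 93) top z 160.3 159.3 nose [538.3  93.6 157.1] 672
(536.5, 148) top z 159.9 159.1 nose [537.2 148.5 156.9] 946
```

View pics/w8.png

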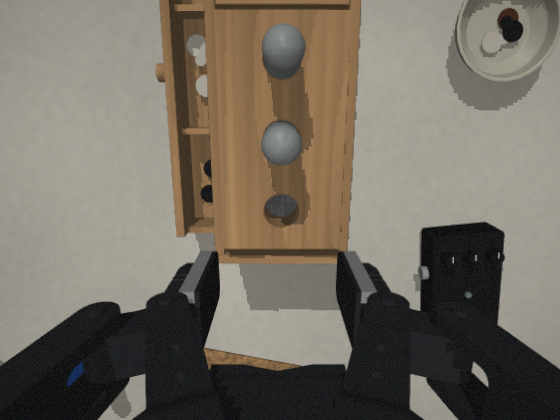

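View w8 shows the near bar at (283,50) and the middle bar at (281,142), both upright with tops at z 159. The far well at (281,209) is free. Now the third bar.

```bash
python3 -m crank '[{"dx":0,"dy":-0.001,"dz":0.04,"ax":0,"ay":0,"az":0,"fingers":0.05},{"dx":0,"dy":-0.003,"dz":0.09,"ax":0,"ay":0,"az":0,"fingers":0.05},{"dx":0,"dy":-0.005,"dz":0.145,"ax":0,"ay":0,"az":0,"fingers":0.05},{"dx":0,"dy":-0.006,"dz":0.2,"ax":0,"ay":0,"az":0,"fingers":0.05},{"dx":0,"dy":-0.008,"dz":0.255,"ax":0,"ay":0,"az":0,"fingers":0.05},{"dx":0.02,"dy":-0.009,"dz":0.305,"ax":0,"ay":0,"az":0,"fingers":0.05},{"dx":0.05,"dy":-0.010,"dz":0.33,"ax":0,"ay":0,"az":0,"fingers":0.05},{"dx":0.08,"dy":-0.010,"dz":0.337,"ax":0,"ay":0,"az":0,"fingers":0.05},{"dx":0.08,"dy":-0.010,"dz":0.337,"ax":0,"ay":0,"az":0,"fingers":0.05},{"dx":0.08,"dy":-0.010,"dz":0.337,"ax":0,"ay":0,"az":0,"fingers":0.05}]'; python3 chk.py w9 '[(540.5,-289)]'
```

```text
t: 21.3
eef_pos: [541.3, -289.0, 146.9]
ee_rot: [0.51, 0.49, 0.509, -0.49]
ft_force: [-0.5, -0.5, 0.5]
grip_width: 49.8
21.3 [ 541.3 -289.   146.9]
(540.5, -289) top z 90.6 89.7 nose [ 540.9 -288.6   87.7] 734
```

```bash
python3 -m crank '[{"dx":0.03,"dy":-0.0004,"dz":0.0004,"ax":0,"ay":0,"az":0,"fingers":0.05},{"dx":0.065,"dy":-0.0004,"dz":0.0004,"ax":0,"ay":0,"az":0,"fingers":0.05},{"dx":0.09,"dy":-0.0004,"dz":0.0004,"ax":0,"ay":0,"az":0,"fingers":0.05},{"dx":0.101,"dy":-0.0004,"dz":0.0004,"ax":0,"ay":0,"az":0,"fingers":0.05},{"dx":0.101,"dy":-0.0004,"dz":0.0004,"ax":0,"ay":0,"az":0,"fingers":0.015},{"dx":0.101,"dy":-0.0004,"dz":0.0004,"ax":0,"ay":0,"az":0,"fingers":0.015},{"dx":0.101,"dy":-0.0004,"dz":0.0004,"ax":0,"ay":0,"az":0,"fingers":0.015},{"dx":0.101,"dy":-0.0004,"dz":0.0004,"ax":0,"ay":0,"az":0,"fingers":0.015}]'
python3 -m crank '[{"dx":-0.01,"dy":0,"dz":0,"ax":0,"ay":0,"az":0,"fingers":0.015},{"dx":-0.04,"dy":0,"dz":0,"ax":0,"ay":0,"az":0,"fingers":0.015},{"dx":-0.08,"dy":0,"dz":0,"ax":0,"ay":0,"az":0,"fingers":0.015},{"dx":-0.12,"dy":0,"dz":0,"ax":0,"ay":0,"az":0,"fingers":0.015},{"dx":-0.14,"dy":0,"dz":0,"ax":0,"ay":0,"az":0,"fingers":0.015},{"dx":-0.14,"dy":0,"dz":0,"ax":0,"ay":0,"az":0,"fingers":0.015},{"dx":-0.14,"dy":0,"dz":0,"ax":0,"ay":0,"az":0,"fingers":0.015}]'
python3 -m crank '[{"dx":0,"dy":0,"dz":0,"ax":0,"ay":0,"az":0,"fingers":0.015}]' | grep ft
python3 -m crank '[{"dx":0,"dy":0,"dz":0,"ax":0,"ay":0,"az":0,"fingers":0.015}]' | grep ft
python3 st.py
```

```text
t: 22.35
eef_pos: [541.1, -290.7, 46.3]
ee_rot: [0.51, 0.491, 0.508, -0.49]
ft_force: [0.7, 1.1, 7.0]
grip_width: 23.7
t: 23.22
eef_pos: [538.9, -289.6, 183.0]
ee_rot: [0.508, 0.49, 0.51, -0.491]
ft_force: [1.1, 0.4, -7.2]
grip_width: 23.6
ft_force: [-1.1, -0.7, -6.4]
ft_force: [0.4, 0.4, -6.2]
23.475 [ 539.62 -289.98  183.72] [ 0.41  0.38 -6.19] [-0.022 -0.025 -0.032] 23.32200473449898 [[0.9993, 0.0368], [0.0368, -0.9993]]
```

About 6.2 N, so tungsten, for the far well.

```bash
python3 -m crank '[{"dx":-0.01,"dy":0.001,"dz":-0.03,"ax":0,"ay":0,"az":0,"fingers":0.015},{"dx":-0.01,"dy":0.003,"dz":-0.075,"ax":0,"ay":0,"az":0,"fingers":0.015},{"dx":-0.01,"dy":0.005,"dz":-0.125,"ax":0,"ay":0,"az":0,"fingers":0.015},{"dx":-0.01,"dy":0.007,"dz":-0.178,"ax":0,"ay":0,"az":0,"fingers":0.015},{"dx":-0.01,"dy":0.010,"dz":-0.23,"ax":0,"ay":0,"az":0,"fingers":0.015},{"dx":-0.01,"dy":0.012,"dz":-0.278,"ax":0,"ay":0,"az":0,"fingers":0.015},{"dx":-0.01,"dy":0.013,"dz":-0.31,"ax":0,"ay":0,"az":0,"fingers":0.015},{"dx":-0.01,"dy":0.0136,"dz":-0.327,"ax":0,"ay":0,"az":0,"fingers":0.015},{"dx":-0.01,"dy":0.0136,"dz":-0.327,"ax":0,"ay":0,"az":0,"fingers":0.015},{"dx":-0.01,"dy":0.0136,"dz":-0.327,"ax":0,"ay":0,"az":0,"fingers":0.015}]'
python3 - <<'E'
from bars import *
c=shot('wrist'); save(c,'w10.png')
P=cloud(c);o=c['obs']['eef_pos'];b=P[195:345,235:325].reshape(-1,3);b=b[(abs(b[:,0]-o[0])<11)&(b[:,1]-o[1]<20)&(b[:,1]-o[1]>-14)]
for lo,hi in [(-35,-20),(-20,-5),(-5,20)]:
    X=b[(b[:,2]-o[2]>lo)&(b[:,2]-o[2]<hi)][:,:2]
    print(lo,len(X),least_squares(lambda k:np.hypot(*(X-k).T)-12.5,o[:2]-[0,3],loss='soft_l1').x-o[:2])
E
python3 st.py
```

```text
t: 24.72
eef_pos: [541.6, 36.1, 194.6]
ee_rot: [0.509, 0.491, 0.509, -0.491]
ft_force: [0.2, 0.0, -7.1]
grip_width: 23.5
-35 379 [-0.26522073  0.83749447]
-20 499 [-0.23775899  0.80249444]
-5 1215 [-0.25387197  0.77099614]
24.775 [541.65  35.91 194.68] [ 0.06  0.23 -7.16] [ 0.006 -0.008 -0.006] 23.350785370175405 [[0.9994, 0.0356], [0.0356, -0.9994]]
```

```bash
python3 -m crank '[{"dx":0.02,"dy":-0.001,"dz":-0.001,"ax":0,"ay":0,"az":0,"fingers":0.015},{"dx":0.038,"dy":-0.001,"dz":-0.001,"ax":0,"ay":0,"az":0,"fingers":0.015},{"dx":0.044,"dy":-0.001,"dz":-0.001,"ax":0,"ay":0,"az":0,"fingers":0.015},{"dx":0.044,"dy":-0.001,"dz":-0.001,"ax":0,"ay":0,"az":0,"fingers":0.015},{"dx":0.044,"dy":-0.001,"dz":-0.001,"ax":0,"ay":0,"az":0,"fingers":0.015}]'
python3 -m crank '[{"dx":0.002,"dy":0,"dz":0,"ax":0,"ay":0,"az":0,"fingers":0.015},{"dx":0.003,"dy":0,"dz":0,"ax":0,"ay":0,"az":0,"fingers":0.015},{"dx":0.003,"dy":0,"dz":0,"ax":0,"ay":0,"az":0,"fingers":0.015}]'; python3 st.py
```

```text
t: 25.4
eef_pos: [541.1, 37.7, 151.6]
ee_rot: [0.509, 0.491, 0.509, -0.49]
ft_force: [-0.5, -0.6, -6.4]
grip_width: 23.3
t: 25.78
eef_pos: [540.5, 38.1, 147.8]
ee_rot: [0.509, 0.491, 0.509, -0.491]
ft_force: [-0.2, -0.3, -6.3]
grip_width: 23.7
25.775 [540.48  38.08 147.8 ] [-0.18 -0.33 -6.35] [-0.026  0.001  0.038] 23.7104899714187 [[0.9993, 0.0369], [0.0369, -0.9993]]
```

```bash
python3 -m crank '[{"dx":0.002,"dy":0.0001,"dz":0.0004,"ax":0,"ay":0,"az":0,"fingers":0.015},{"dx":0.004,"dy":0.0001,"dz":0.0004,"ax":0,"ay":0,"az":0,"fingers":0.015},{"dx":0.0055,"dy":0.0001,"dz":0.0004,"ax":0,"ay":0,"az":0,"fingers":0.015},{"dx":0.0055,"dy":0.0001,"dz":0.0004,"ax":0,"ay":0,"az":0,"fingers":0.015}]'; python3 -m crank '[{"dx":0.0015,"dy":0,"dz":0,"ax":0,"ay":0,"az":0,"fingers":0.015},{"dx":0.003,"dy":0,"dz":0,"ax":0,"ay":0,"az":0,"fingers":0.015},{"dx":0.003,"dy":0,"dz":0,"ax":0,"ay":0,"az":0,"fingers":0.015}]'; python3 st.py
```

```text
t: 26.28
eef_pos: [540.5, 37.7, 142.1]
ee_rot: [0.509, 0.491, 0.509, -0.491]
ft_force: [-0.2, 1.1, -7.2]
grip_width: 23.5
t: 26.65
eef_pos: [540.5, 37.7, 139.1]
ee_rot: [0.509, 0.491, 0.509, -0.491]
ft_force: [0.3, -0.5, -6.2]
grip_width: 23.2
26.65 [540.53  37.67 139.14] [ 0.29 -0.5  -6.23] [ 0.03   0.072 -0.026] 23.213941266897475 [[0.9993, 0.0369], [0.0369, -0.9993]]
```

It has entered with no contact. Lowering on.

```bash
python3 -m crank '[{"dx":0.002,"dy":0,"dz":0,"ax":0,"ay":0,"az":0,"fingers":0.015},{"dx":0.004,"dy":0,"dz":0,"ax":0,"ay":0,"az":0,"fingers":0.015},{"dx":0.006,"dy":0,"dz":0,"ax":0,"ay":0,"az":0,"fingers":0.015},{"dx":0.006,"dy":0,"dz":0,"ax":0,"ay":0,"az":0,"fingers":0.015}]'; python3 -m crank '[{"dx":0.003,"dy":0,"dz":0,"ax":0,"ay":0,"az":0,"fingers":0.015},{"dx":0.006,"dy":0,"dz":0,"ax":0,"ay":0,"az":0,"fingers":0.015},{"dx":0.009,"dy":0,"dz":0,"ax":0,"ay":0,"az":0,"fingers":0.015},{"dx":0.012,"dy":0,"dz":0,"ax":0,"ay":0,"az":0,"fingers":0.015},{"dx":0.015,"dy":0,"dz":0,"ax":0,"ay":0,"az":0,"fingers":0.015},{"dx":0.015,"dy":0,"dz":0,"ax":0,"ay":0,"az":0,"fingers":0.015}]'; python3 -m crank '[{"dx":0.001,"dy":0,"dz":0,"ax":0,"ay":0,"az":0,"fingers":0.015},{"dx":0.0015,"dy":0,"dz":0,"ax":0,"ay":0,"az":0,"fingers":0.015},{"dx":0.0015,"dy":0,"dz":0,"ax":0,"ay":0,"az":0,"fingers":0.015}]'; python3 st.py
```

```text
t: 27.15
eef_pos: [540.5, 37.7, 133.0]
ee_rot: [0.509, 0.491, 0.509, -0.491]
ft_force: [-1.4, -0.1, -5.3]
grip_width: 23.4
t: 27.9
eef_pos: [540.4, 37.7, 118.0]
ee_rot: [0.509, 0.491, 0.509, -0.491]
ft_force: [-1.1, 0.0, -6.7]
grip_width: 23.6
t: 28.28
eef_pos: [540.6, 37.7, 116.8]
ee_rot: [0.509, 0.491, 0.509, -0.491]
ft_force: [0.3, -0.8, -5.1]
grip_width: 23.6
28.275 [540.63  37.65 116.81] [ 0.28 -0.78 -5.15] [-0.047  0.051  0.019] 23.57554151057682 [[0.9993, 0.0368], [0.0368, -0.9993]]
```

```bash
python3 -m crank '[{"dx":0.001,"dy":0,"dz":0,"ax":0,"ay":0,"az":0,"fingers":0.015},{"dx":0.0015,"dy":0,"dz":0,"ax":0,"ay":0,"az":0,"fingers":0.015},{"dx":0.0015,"dy":0,"dz":0,"ax":0,"ay":0,"az":0,"fingers":0.015}]'; python3 -m crank '[{"dx":0.0005,"dy":0,"dz":0,"ax":0,"ay":0,"az":0,"fingers":0.015},{"dx":0.0015,"dy":0,"dz":0,"ax":0,"ay":0,"az":0,"fingers":0.015},{"dx":0.0015,"dy":0,"dz":0,"ax":0,"ay":0,"az":0,"fingers":0.015}]'; python3 st.py
```

```text
t: 28.65
eef_pos: [540.6, 37.7, 115.4]
ee_rot: [0.509, 0.491, 0.509, -0.491]
ft_force: [-0.6, -0.3, -5.1]
grip_width: 23.4
t: 29.02
eef_pos: [540.7, 37.7, 115.3]
ee_rot: [0.51, 0.491, 0.509, -0.49]
ft_force: [-4.2, 0.7, 7.9]
grip_width: 23.4
29.025 [540.75  37.66 115.26] [-4.23  0.72  7.93] [0.042 0.928 0.004] 23.406309454753575 [[0.9993, 0.037], [0.037, -0.9993]]
```

Home on the felt. I'll release, rise and check.

```bash
python3 -m crank '[{"dx":-0.0015,"dy":0,"dz":0,"ax":0,"ay":0,"az":0,"fingers":0.03},{"dx":-0.0015,"dy":0,"dz":0,"ax":0,"ay":0,"az":0,"fingers":0.05},{"dx":-0.0015,"dy":0,"dz":0,"ax":0,"ay":0,"az":0,"fingers":0.05},{"dx":-0.02,"dy":0,"dz":0,"ax":0,"ay":0,"az":0,"fingers":0.05},{"dx":-0.06,"dy":0,"dz":0,"ax":0,"ay":0,"az":0,"fingers":0.05},{"dx":-0.11,"dy":0,"dz":0,"ax":0,"ay":0,"az":0,"fingers":0.05},{"dx":-0.14,"dy":0,"dz":0.01,"ax":0,"ay":0,"az":0,"fingers":0.05},{"dx":-0.14,"dy":0,"dz":0.02,"ax":0,"ay":0,"az":0,"fingers":0.05},{"dx":-0.14,"dy":0,"dz":0.02,"ax":0,"ay":0,"az":0,"fingers":0.05},{"dx":-0.14,"dy":0,"dz":0.02,"ax":0,"ay":0,"az":0,"fingers":0.05}]'; python3 chk.py w11 '[(538.5,93),(536.5,148),(540.5,38.5)]'
```

```text
t: 30.28
eef_pos: [540.7, 17.8, 252.3]
ee_rot: [0.508, 0.49, 0.51, -0.491]
ft_force: [-0.1, 0.3, 0.9]
grip_width: 49.9
30.275 [540.7  17.8 252.3]
(538.5, 93) top z 160.0 159.2 nose [538.3  93.1 157. ] 673
(536.5, 148) top z 160.5 158.7 nose [537.3 144.3 157.1] 312
(540.5, 38.5) top z 160.4 158.9 nose [540.7  39.1 157. ] 490
```

View pics/w11.png

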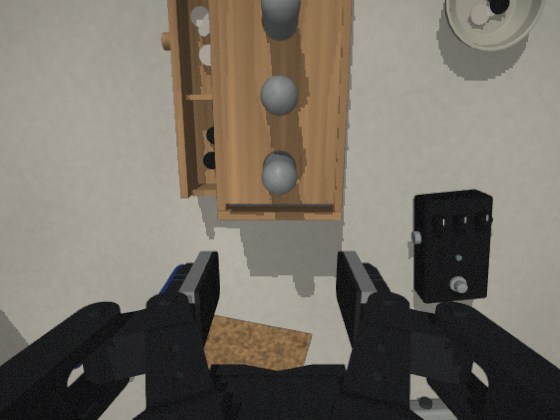

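View w11 shows all three bars upright at (281,15), (279,95) and (279,175), tops at about z 159. The near bar is partly cut by the image edge. The gripper is empty and clear, so I'll hand in.

```bash
python3 -c "
from station import manip
print(manip.close_job())"
```

```text
the job is handed in; nothing more can be done
None
```

I weighed the three chrome bars in the gripper and lowered each into its well. I then handed the job in at about 30 s. It reported no verdict.

| Bar | Weight felt | Well |
|---|---|---|
| Solid steel | 2.9 N | middle |
| Hollow | about 0.9 N | next to the capo |
| Tungsten | about 6.2 N | farthest from the capo |

- **Insertion:** All three bars went in with no contact felt until the floor. The highest upward force reading there was about 9 N, against the 60 N limit.
- **Last check:** The final wrist view showed all three bars upright. Their noses were at z 158.7 to 159.2 mm, against 159 mm for fully home, and the gripper was empty and clear.
- **Near bar:** It was partly cut off by the edge of that last picture, so its position reading there was biased. The view before it, taken after that bar was released, showed it upright and home.
- **Bystanders:** I did not measure the capo, pedal or dish again at the end. The arm stayed well clear of them and nothing suggested they were touched.
- **Refused call:** The first move call was refused because its rows lacked some fields, and nothing moved.

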